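Sweep ring blanks through the tray's gate

TASK

Three round brass ring blanks lie loose on the wooden sorting tray. With the fingertips, gently push them across the deck, one at a time, through the narrow gate in the tray's metal wall so that each drops into the catch slot behind it, in any order; they must never be pinched or lifted. Leave the steel punch and the square steel block standing where they are on the deck, and do not disturb the things on the bench.

Things in the scene. Friction and masses are not known exactly. Their poses are not given: they have to be found in the camera images.
- tray: fixed wooden sorting tray. Origin at bench level under the deck's middle, z up, +y towards the gate. In its frame, mm: flat deck surface at z 75, free inside the rims over x -122 to 122, y -132 to 112. Rims 8 thick (sides and rear) and the metal gate wall rise 12 above the deck. The gate wall fills y 112 to 120 but for one opening, the gate, 42 wide (x -21 to 21), post ends rounded.
- gate (a point): middle of the gate at deck level, on the deck's edge: (0, 112, 75) mm in the tray's frame, with the tray's axes; +y leads through the gate. The deck ends here: a ring whose centre has passed this edge tips over it and falls into the slot by itself.
- slot (a point): middle of the catch slot's floor: (0, 152, 5) mm in the tray's frame. The slot is an open-topped metal pocket behind the gate, inside 60 wide (x -30 to 30) and 80 long (y 112 to 192), its floor 70 mm below the deck; side walls reach 87 mm and the end wall 100 mm above the bench.
- ring_a: plain brass ring blank, a short tube lying flat on the tray's deck: outside diameter 34 mm, hole 20 mm, 10 mm tall, about 50 g. Origin at its centre, 5 mm above the deck; its z axis is the ring's axis. Slides with dry friction, does not stick.
- ring_b: plain brass ring blank, a short tube lying flat on the tray's deck: outside diameter 30 mm, hole 18 mm, 10 mm tall, about 38 g. Origin at its centre, 5 mm above the deck; its z axis is the ring's axis. Slides with dry friction, does not stick.
- ring_c: plain brass ring blank, a short tube lying flat on the tray's deck: outside diameter 26 mm, hole 16 mm, 10 mm tall, about 28 g. Origin at its centre, 5 mm above the deck; its z axis is the ring's axis. Slides with dry friction, does not stick.
- punch: loose steel punch standing upright on the deck in a corner beside the gate, 18 mm across, 46 mm tall, 80 g; origin at the middle of its foot. To be left alone.
- block: loose square steel block standing on the deck in the other corner beside the gate, 26 x 26 mm, 20 mm tall, 105 g; origin at the middle of its underside. To be left alone.
- jar: brown glass jar with a black cap on the bench just beyond the tray's +x side, 48 mm across, 60 mm tall; origin under its middle. To be left alone.
- graver: graver with wooden handle, 160 mm long, lying on the bench beyond the tray's +x side; its x axis runs along it. To be left alone.
- mallet: wooden mallet, 260 mm long, lying on the bench to the robot's left, clear of the tray; its x axis runs along it. To be left alone.
- file: flat tool with wooden handle, 200 mm long, lying on the bench to the robot's right, clear of the tray; its x axis runs along it. To be left alone.

How it is judged (in metres and radians):
On the way, in this order (a step that is already met when the one before it is completed fails the run):
1. exactly one ring lies in the slot, the other two are still on the deck short of the gate ((((z of ring_a in the frame of tray below 0.072 m and y of ring_a in the frame of tray between 0.11 and 0.195 m and x of ring_a in the frame of tray between -0.035 and 0.035 m) and (z of ring_b in the frame of tray above 0.075 m and y of ring_b in the frame of tray below 0.105 m) and (z of ring_c in the frame of tray above 0.075 m and y of ring_c in the frame of tray below 0.105 m)) or ((z of ring_a in the frame of tray above 0.075 m and y of ring_a in the frame of tray below 0.105 m) and (z of ring_b in the frame of tray below 0.072 m and y of ring_b in the frame of tray between 0.11 and 0.195 m and x of ring_b in the frame of tray between -0.035 and 0.035 m) and (z of ring_c in the frame of tray above 0.075 m and y of ring_c in the frame of tray below 0.105 m)) or ((z of ring_a in the frame of tray above 0.075 m and y of ring_a in the frame of tray below 0.105 m) and (z of ring_b in the frame of tray above 0.075 m and y of ring_b in the frame of tray below 0.105 m) and (z of ring_c in the frame of tray below 0.072 m and y of ring_c in the frame of tray between 0.11 and 0.195 m and x of ring_c in the frame of tray between -0.035 and 0.035 m)))), for 0.2 s.
2. exactly two rings lie in the slot, the third is still on the deck short of the gate ((((z of ring_a in the frame of tray above 0.075 m and y of ring_a in the frame of tray below 0.105 m) and (z of ring_b in the frame of tray below 0.072 m and y of ring_b in the frame of tray between 0.11 and 0.195 m and x of ring_b in the frame of tray between -0.035 and 0.035 m) and (z of ring_c in the frame of tray below 0.072 m and y of ring_c in the frame of tray between 0.11 and 0.195 m and x of ring_c in the frame of tray between -0.035 and 0.035 m)) or ((z of ring_a in the frame of tray below 0.072 m and y of ring_a in the frame of tray between 0.11 and 0.195 m and x of ring_a in the frame of tray between -0.035 and 0.035 m) and (z of ring_b in the frame of tray above 0.075 m and y of ring_b in the frame of tray below 0.105 m) and (z of ring_c in the frame of tray below 0.072 m and y of ring_c in the frame of tray between 0.11 and 0.195 m and x of ring_c in the frame of tray between -0.035 and 0.035 m)) or ((z of ring_a in the frame of tray below 0.072 m and y of ring_a in the frame of tray between 0.11 and 0.195 m and x of ring_a in the frame of tray between -0.035 and 0.035 m) and (z of ring_b in the frame of tray below 0.072 m and y of ring_b in the frame of tray between 0.11 and 0.195 m and x of ring_b in the frame of tray between -0.035 and 0.035 m) and (z of ring_c in the frame of tray above 0.075 m and y of ring_c in the frame of tray below 0.105 m)))), for 0.2 s.
At the end, for the whole second after the job is handed in: all three rings lie at rest in the catch slot with their centres below the deck's surface; punch and block stand within 15 mm and the jar, graver, mallet and file within 20 mm of where they started (z of each of ring_a, ring_b, ring_c in the frame of tray below 0.072 m and y of ring_a in the frame of tray between 0.11 and 0.195 m and x of ring_a in the frame of tray between -0.035 and 0.035 m and y of ring_b in the frame of tray between 0.11 and 0.195 m and x of ring_b in the frame of tray between -0.035 and 0.035 m and y of ring_c in the frame of tray between 0.11 and 0.195 m and x of ring_c in the frame of tray between -0.035 and 0.035 m and linear speed of each of ring_a, ring_b, ring_c below 0.03 m/s and distance of each of punch, block from where it was at the start of the episode below 0.015 m and distance of each of jar, graver, mallet, file from where it was at the start of the episode below 0.02 m); the robot touches nothing.
It fails at once if a ring is lifted instead of pushed (its centre more than 25 mm above the deck surface) (height (world z) of any of ring_a, ring_b, ring_c above 0.1 m).
It fails at once if a ring is pinched or pressed with more than 15 N by the fingers (contact force between the fingers and ring_a above 15 N or contact force between the fingers and ring_b above 15 N or contact force between the fingers and ring_c above 15 N).
It fails at once if two rings go through the gate together: one is in the gate (within 12 mm of its middle) while another on the deck is within 40 mm ((horizontal distance between ring_a and gate below 0.012 m and z of ring_a in the frame of tray above 0.07 m and horizontal distance between ring_b and gate below 0.04 m and z of ring_b in the frame of tray above 0.075 m) or (horizontal distance between ring_a and gate below 0.012 m and z of ring_a in the frame of tray above 0.07 m and horizontal distance between ring_c and gate below 0.04 m and z of ring_c in the frame of tray above 0.075 m) or (horizontal distance between ring_b and gate below 0.012 m and z of ring_b in the frame of tray above 0.07 m and horizontal distance between ring_a and gate below 0.04 m and z of ring_a in the frame of tray above 0.075 m) or (horizontal distance between ring_b and gate below 0.012 m and z of ring_b in the frame of tray above 0.07 m and horizontal distance between ring_c and gate below 0.04 m and z of ring_c in the frame of tray above 0.075 m) or (horizontal distance between ring_c and gate below 0.012 m and z of ring_c in the frame of tray above 0.07 m and horizontal distance between ring_a and gate below 0.04 m and z of ring_a in the frame of tray above 0.075 m) or (horizontal distance between ring_c and gate below 0.012 m and z of ring_c in the frame of tray above 0.07 m and horizontal distance between ring_b and gate below 0.04 m and z of ring_b in the frame of tray above 0.075 m)).
It fails at once if the punch or the block on the deck is moved more than 15 mm, tipped or lifted ((distance of punch from where it was at the start of the episode above 0.015 m or angle between punch's own z axis and vertical above 0.4 rad) or (distance of block from where it was at the start of the episode above 0.015 m or angle between block's own z axis and vertical above 0.4 rad)).
It fails at once if the jar, graver, mallet or file on the bench is moved more than 20 mm (distance of any of jar, graver, mallet, file from where it was at the start of the episode above 0.02 m).
It also fails if it takes over 70 s, if anything falls off the work surface, if the arm or the gripper's body presses on something with over 40 N, if the wrist force passes 120 N, or if a joint passes its speed limit or range.

ROBOT

A 6-joint arm with a two-finger parallel gripper is mounted at the origin on the work surface. World frame = base frame: x ahead of the robot, y to its left, z up, the work surface at z = 0. Lengths are in mm, angles in rad, forces in N, time in s.
With the tool pointing down it reaches from about 275 to 1000 mm from the base axis. Payload 8.4 kg.
Tool frame: the origin (TCP) lies at the very end of the fingers, on their centre line; the grasp point (between the pads) lies 19 mm behind it; z points along the fingers, y is the direction in which the jaws open and shut (so a half turn about z gives the same grasp; the last joint's range is limited). The gripper opens to 85 mm and grips with 20 to 120 N. Pads are 22 mm wide; open, the fingers measure 114 mm over their backs; the gripper's body (76 mm by 85 mm) begins 54 mm behind the grasp point. The pads swing forward as they close: fully open they stand 13 mm farther back than shut.
Start: joints at [-0.002, 0.353, 1.633, -0, 1.155, -0.002], TCP at [625.002, -0, 231.281] pointing down, gripper open.
Joint ranges: [-2.63, 2.63], [-0.92, 2.1], [0.06, 2.66], [-1.3, 4.44], [0, 2.69], [-3.02, 3.02]. Speed limits (rad/s): [2.22, 2.22, 2.79, 3.14, 3.14, 3.14].

INTERFACE

Orientations are given as [roll, pitch, yaw] about the fixed x, y, z axes, in that order (R = Rz(yaw) Ry(pitch) Rx(roll)).
In Python, from rig import sense, grab_frame, get_calibration, sign_off, boxes_of, trace gives the robot as it stands.
- The arm moves only by the tool servo_tool, never from a script. Its argument "rows" is a list of rows, each a list of 3 entries, a list of its own where there are three numbers: the finger opening in mm, from 0 to 85.4, then the shift along the tool's x, y, z in mm, then the turn, a rotation vector about the tool's x, y, z in degrees. A call has 1 to 8 rows; each row shifts and turns the commanded pose from where the row before left it, along the tool's axes as they then stand; what a row does not reach is not made up. A row lasts 1/8 s, in which the tool goes at most 62.5 mm and 10.7 degrees, less where a joint would pass 70% of its speed; a pose out of reach is approached as far as the arm can. A call is refused whole if a number of a shift passes 62.5 or a number of a turn 10.7, either way. A call with a gripper value outside its range is refused whole. The fingers move at their own pace and stop on an object; "force" is the grip in N (left out, the last holds). Time passes only in rows, so rows that do not move let the fingers close. It gives the time, the measured TCP pose, the force and the opening at its end, in the units of the state.
- sense(): the state, without advancing time (a new reading comes with each control period).
- grab_frame(name): name is "scene" or "side" or "wrist"; returns the picture (400x640x3 uint8, blue, green, red); there is no depth.
- get_calibration(name): a dict with "intrinsics" (3x3 intrinsics, pixels), "k1" (the pictures are not rectified: a ray, as slopes to the right and down, at radius r is drawn at 1 + k1 r^2 times it, then the intrinsics apply), "world_to_cam" (4x4, takes a point from world to camera coordinates). Camera axes: x right, y down, z forward; pixel columns grow to the right and rows downward; lengths in mm; the calibration is good to about 2 mm. A picture is of the moment at which its call begins: read the wrist's pose just before it. get_calibration takes no time and is no camera call; for the wrist camera it gives the pose at the moment of the call.
- sign_off(): hands the job in, once; it reports no verdict.
Trained networks look in the newest picture that a camera, given by its name, has taken for a name from the list of things; names that differ only in an ending like _2 or _b are one class to them, and where a whole thing is asked for, a point or a joint stands for the part that bears it (a point fixed in the world has none). Each returns a list of dicts, best first, with "conf" (0 to 1); they miss things now and then, are a little off and sometimes report something else, mostly with a low value. They report only what shows in the picture. A call takes as long as a camera call.
- boxes_of(camera, thing): "centre" ([x, y, z] in mm, in the coordinates of the camera as it stood for that picture, good to about 4 mm: the middle of the surface that is visible of it).
- trace(camera, thing): "mask" (400x640 bool, what is visible of it).
The state is a dict: "clock": time; "qpos": joint angles; "qvel": joint speeds; "joint_efforts": joint torques, N m; "eef_pos": TCP position; "tcp_rot": TCP orientation; "contact_force": force on the tool from outside, world axes, zero at the start; "wrist_torque": the same for the moment, N m; "opening": opening from 0.0 (shut) to 1.0 (fully open).
Only numpy, scipy, OpenCV 4.12 (cv2) and the standard library are available. Lean on these libraries where they do the work, as an engineer would, in place of code of your own. Each camera call takes 0.05 s, during which the arm holds its last target. There are 200 camera calls.

## Working session

There is one attempt and no reset: what is moved stays moved. The work goes in short steps, Python scripts to look and compute and a tool call to move; the robot and the scene stay as the last step left them, time stands still between calls to the robot, and variables do not carry over. Pictures are saved under pics/ and viewed, about 8 in all and at most 12, crops included, and the job is handed in when it is done.

Besides the shell and the picture viewer there is one more tool, called after ">>>" as name(argument=value, ...) on one line, values as JSON. servo_tool: Moves the arm, as the interface text tells. Its arguments: {"type":"object","properties":{"rows":{"type":"array","items":{"type":"array"}},"force":{"type":"number"}},"required":["rows"]}

```bash
mkdir -p pics; ls; cat > h.py <<'E'
import numpy as np, cv2
from rig import *
def frame(n,save=None):
    c=get_calibration(n); im=grab_frame(n)
    if save: cv2.imwrite('pics/'+save,im)
    return im,c
def to_world(c,p):
    T=np.linalg.inv(np.array(c['world_to_cam'])); return T[:3,:3]@np.array(p)+T[:3,3]
def ray(c,uv,z):
    K=np.array(c['intrinsics']); d=np.array([(uv[0]-K[0,2])/K[0,0],(uv[1]-K[1,2])/K[1,1]]); s=d.copy()
    for _ in range(20): s=d/(1+c['k1']*(s@s))
    T=np.linalg.inv(np.array(c['world_to_cam'])); r=T[:3,:3]@np.array([s[0],s[1],1]); o=T[:3,3]
    return o+r*(z-o[2])/r[2]
def proj(c,P):
    K=np.array(c['intrinsics']); W=np.array(c['world_to_cam']); q=W[:3,:3]@np.array(P,float)+W[:3,3]; s=q[:2]/q[2]; s=s*(1+c['k1']*(s@s))
    return K[0,0]*s[0]+K[0,2],K[1,1]*s[1]+K[1,2]
E
python3 - <<'E'
from h import *
s=sense(); print(s['clock'],s['eef_pos'],s['tcp_rot'])
ims=[]
for n in ['scene','wrist']:
    im,c=frame(n,n+'0.png'); print(n,np.round(np.linalg.inv(np.array(c['world_to_cam'])),2).tolist(),c['intrinsics'][0][0],c['k1'])
    for t in ['tray','ring_a','punch','block','jar']:
        print(n,t,[(round(b['conf'],2),np.round(to_world(c,b['centre'])).tolist()) for b in boxes_of(n,t)])
E
```

```text
pics
0.0 [ 6.24490127e+02 -7.30146136e-03  2.30539262e+02] [-3.14015209e+00 -1.13809393e-05  1.57078044e+00]
scene [[0.83, 0.42, -0.36, 1013.34], [0.55, -0.64, 0.54, -613.33], [-0.01, -0.65, -0.76, 962.49], [0.0, 0.0, 0.0, 1.0]] 420.7702521697174 -0.02640269233437264
scene tray [(0.95, [560.0, -36.0, 73.0])]
scene ring_a [(0.63, [480.0, -79.0, 82.0]), (0.4, [542.0, -52.0, 83.0])]
scene punch [(0.39, [647.0, 57.0, 102.0])]
scene block [(0.5, [463.0, 57.0, 95.0])]
scene jar [(0.74, [726.0, -135.0, 53.0])]
wrist [[1.0, -0.0, -0.0, 624.38], [-0.0, -0.95, -0.31, 79.66], [-0.0, 0.31, -0.95, 373.19], [0.0, 0.0, 0.0, 1.0]] 319.9962597533636 -0.022051797787475836
wrist tray [(0.81, [546.0, 21.0, 74.0])]
wrist ring_a [(0.95, [614.0, -35.0, 87.0]), (0.72, [474.0, -83.0, 88.0]), (0.56, [544.0, -46.0, 84.0])]
wrist punch [(0.96, [637.0, 63.0, 117.0])]
wrist block [(0.64, [460.0, 54.0, 96.0])]
wrist jar [(0.81, [712.0, -114.0, 51.0])]
```

View pics/scene0.png

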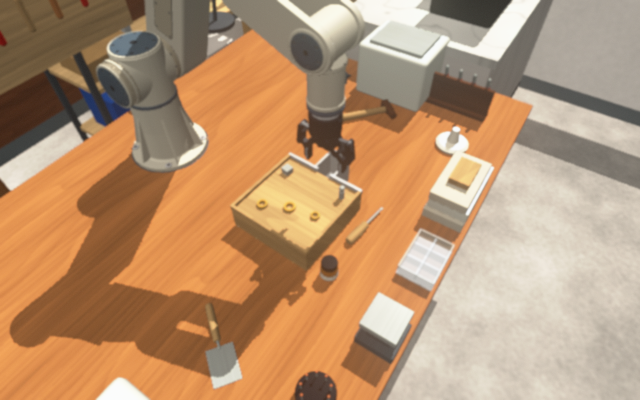

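View pics/wrist0.png

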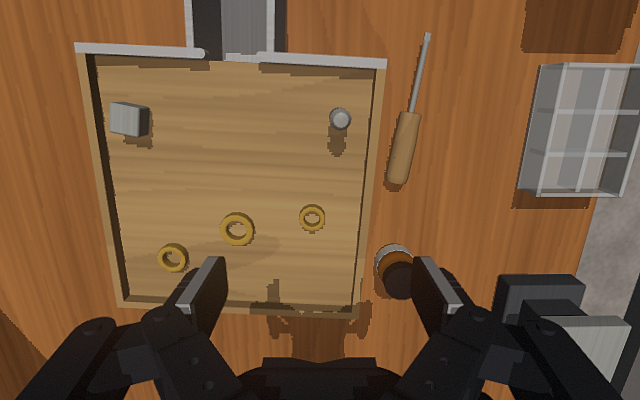

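The scene view shows the tray in front of the robot with the gate facing +y. The wrist view shows the gate gap at about (205..258, 55), the block at (130,120), the punch at (340,120), and the rings at (172,258) b, (237,229) a and (312,218) c. I'll fit the tray pose and measure the rings next.

```bash
cat > m.py <<'E'
from h import *
from scipy.optimize import least_squares
im,c=frame('wrist')
# gate wall top outer corners and post ends, fit x,y,yaw
obs=[((76,44),(-130,120,87)),((386,60),(130,120,87)),((117,308),(-130,-140,87)),((205,53),(-21,116,87)),((258,58),(21,116,87)),((368,318),(130,-140,87))]
def W(p,q):
    C,S=np.cos(p[2]),np.sin(p[2]); return [p[0]+C*q[0]-S*q[1],p[1]+S*q[0]+C*q[1],q[2]]
f=lambda p:np.concatenate([np.subtract(proj(c,W(p,q)),o) for o,q in obs])
r=least_squares(f,[555,-30,0],loss='soft_l1',f_scale=3); p=r.x; print(p,np.round(r.fun,1) if 0 else np.round(f(p),1))
np.save('tray.npy',p)
def T(w):
    C,S=np.cos(p[2]),np.sin(p[2]); d=np.array(w[:2])-p[:2]; return np.round([C*d[0]+S*d[1],-S*d[0]+C*d[1]],1)
for t,z in [('ring',81),('punch',121),('block',95)]:
    for m in trace('wrist',t if t!='ring' else 'ring_a'):
        M=m['mask'].astype(np.uint8); k,_=cv2.findContours(M,0,2); k=max(k,key=cv2.contourArea)
        (u,v),d,a=cv2.minAreaRect(k); w=ray(c,(u,v),z); print(t,round(m['conf'],2),(round(u),round(v)),np.round(d),'W',np.round(w[:2],1),'T',T(w))
big=cv2.resize(im[0:340,60:420],None,fx=1.7,fy=1.7,interpolation=2)
def L(a,b,col):
    P=[tuple(int(1.7*x) for x in np.subtract(proj(c,W(p,q)),(60,0))) for q in (a,b)]; cv2.line(big,*P,col,1)
for z,X,Y0,Y1,col in [(75,122,-132,112,(0,0,255)),(87,130,-140,120,(255,0,0))]:
    for a,b in [((-X,Y0),(X,Y0)),((X,Y0),(X,Y1)),((X,Y1),(-X,Y1)),((-X,Y1),(-X,Y0))]: L((*a,z),(*b,z),col)
for x in(-21,21): L((x,112,75),(x,112,87),(0,255,0)); L((x,112,87),(x,120,87),(0,255,0))
cv2.imwrite('pics/ov.png',big)
E
python3 m.py
```

```text
[ 5.46471781e+02 -6.83988731e+00 -4.91899914e-02] [-1.1 -0.1  2.4 -1.4  2.4  0.5  1.1  1.5 -1.2 -1.1 -7.5  1.2]
ring 0.91 (236, 228) [32. 34.] W [542.1 -48.5] T [ -2.3 -41.8]
ring 0.87 (172, 257) [30. 29.] W [473.6 -81.3] T [-69.1 -77.9]
ring 0.81 (312, 217) [26. 25.] W [617.3 -36.7] T [ 72.2 -26.3]
punch 0.74 (340, 118) [22. 21.] W [640.4  61. ] T [90.5 72.4]
block 0.62 (129, 120) [39. 34.] W [461.9  58.1] T [-87.7  60.7]
```

View pics/ov.png

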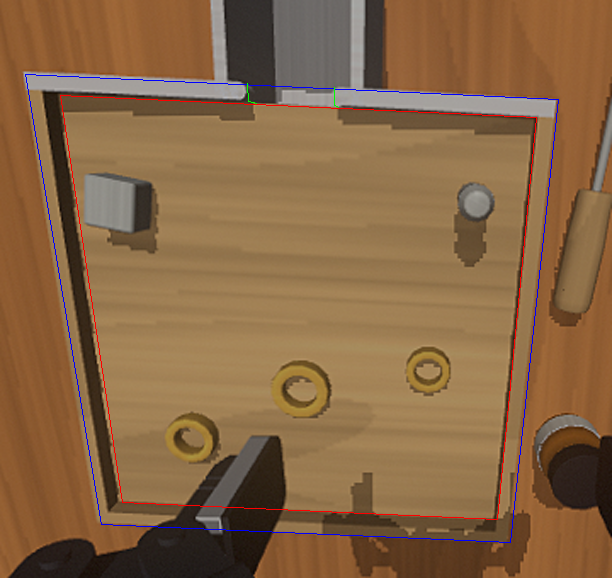

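The overlay fits to about 2 mm: gate at tray (0,112), ring a at (-2,-42), b at (-69,-78), c at (72,-26).

My plan is to set the fingers to a 13 mm gap and push with both fingertip edges. Each ring then nests against two points and stays stable. I'll start with ring a.

>>> servo_tool(rows=[[13,[-30,-28,20],[0,0,0]],[13,[-30,-28,20],[0,0,0]],[13,[-31,-28,20],[0,0,0]],[13,[0,0,0],[0,0,2.8]],[13,[0,0,20],[0,0,0]],[13,[0,0,20],[0,0,0]],[13,[0,0,0],[0,0,0]],[13,[0,0,0],[0,0,0]]], force=20)

```text
clock: 1.8
eef_pos: [541.4, -91.1, 131.9]
tcp_rot: [3.141, 0.0, 1.522]
contact_force: [0.6, 0.3, -0.2]
opening: 0.155
```

```bash
cat > s.py <<'E'
from h import *
import sys
p=np.load('tray.npy'); C,S=np.cos(p[2]),np.sin(p[2])
def T(w): d=np.array(w[:2])-p[:2]; return np.round([C*d[0]+S*d[1],-S*d[0]+C*d[1]],1)
def W(q): return [p[0]+C*q[0]-S*q[1],p[1]+S*q[0]+C*q[1],q[2]]
def state():
    s=sense(); y=s['tcp_rot'][2]; print('t',round(s['clock'],2),'tcpT',T(s['eef_pos']),'z',round(s['eef_pos'][2],1),'heading off +y deg',round(np.degrees(y-np.pi/2-p[2]),1),'F',np.round(s['contact_force'],1),'op',round(s['opening']*85.4,1)); return s
def rings(n='wrist',save=None):
    im,c=frame(n,save)
    for m in trace(n,'ring_a'):
        M=m['mask'].astype(np.uint8); k,_=cv2.findContours(M,0,2); k=max(k,key=cv2.contourArea)
        (u,v),d,a=cv2.minAreaRect(k); w=ray(c,(u,v),81); print('ring',round(m['conf'],2),(round(u),round(v)),'rect',np.round(d),'T',T(w))
if __name__=='__main__':
    state(); rings(*( ['wrist',sys.argv[1]] if len(sys.argv)>1 else []))
E
python3 s.py w1.png
```

```text
t 1.8 tcpT [ -0.9 -84.4] z 131.9 heading off +y deg 0.0 F [ 0.6  0.3 -0.2] op 13.3
ring 0.81 (318, 158) rect [55. 54.] T [ -1.9 -42.5]
ring 0.79 (441, 131) rect [42. 46.] T [ 71.6 -26.4]
ring 0.64 (215, 212) rect [45. 47.] T [-68.8 -77.7]
```

View pics/w1.png

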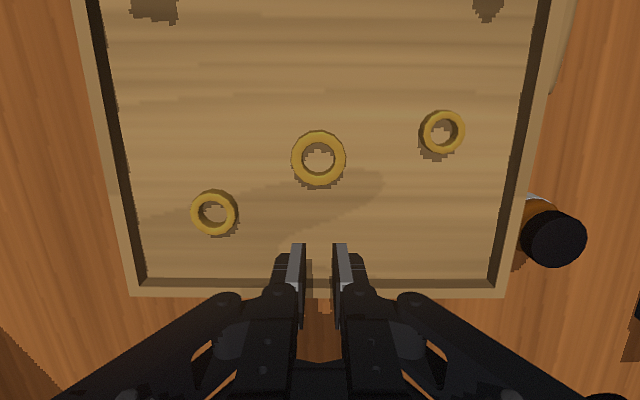

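The picture shows the fingertips at (300..345, 250) directly behind ring a at (318,158), with rings b (215,212) and c (441,131) clear of the fingers. I'll descend and start pushing.

>>> servo_tool(rows=[[13,[0,-1,26],[0,0,0]],[13,[0,0,22],[0,0,0]],[13,[0,0,4],[0,0,0]],[13,[8,0,0],[0,0,0]],[13,[8,0,0],[0,0,0]],[13,[8,0,0],[0,0,0]],[13,[8,0.5,0],[0,0,0]],[13,[8,0.5,0],[0,0,0]]])

```text
clock: 2.9
eef_pos: [543.1, -50.4, 79.5]
tcp_rot: [3.141, 0.0, 1.522]
contact_force: [0.3, -0.3, 0.7]
opening: 0.152
```

```bash
python3 s.py w2.png
```

```text
t 2.9 tcpT [ -1.2 -43.7] z 79.5 heading off +y deg 0.0 F [ 0.3 -0.3  0.7] op 13.0
ring 0.76 (472, 229) rect [58. 54.] T [ 72.  -26.2]
ring 0.73 (181, 303) rect [20. 53.] T [-73.4 -68.2]
ring 0.57 (319, 210) rect [71. 71.] T [ -1.9 -16.5]
ring 0.48 (320, 188) rect [375. 639.] T [-1.4 -5.5]
```

View pics/w2.png

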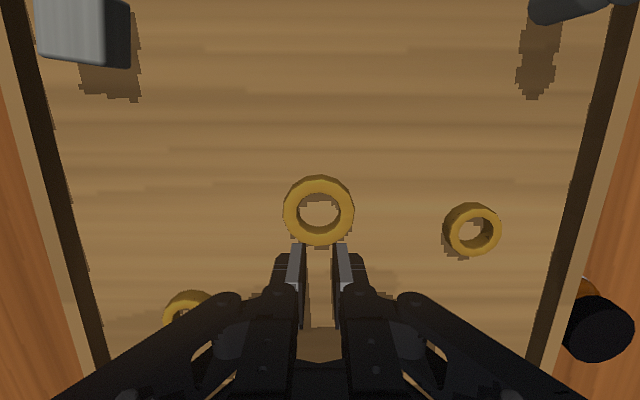

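Ring a is nested between the tips at (319,210), and its centre is 27 mm ahead of the TCP. I'll keep pushing.

>>> servo_tool(rows=[[13,[10,0.3,0],[0,0,0]],[13,[10,0.3,0],[0,0,0]],[13,[10,0.3,0],[0,0,0]],[13,[10,0.3,0],[0,0,0]],[13,[10,0.3,0],[0,0,0]],[13,[10,0,0],[0,0,0]],[13,[10,0,0],[0,0,0]],[13,[10,0,0],[0,0,0]]])

```text
clock: 4.0
eef_pos: [548.4, 29.5, 79.3]
tcp_rot: [-3.142, 0.0, 1.522]
contact_force: [-0.1, -0.7, 0.5]
opening: 0.156
```

```bash
cat >> s.py <<'E'
    # gate overlay
    im,c=frame('wrist')
    for q in [(-21,116,87),(21,116,87),(0,112,75)]: print('px',q,np.round(proj(c,W(q))))
E
python3 s.py w3.png
```

```text
t 4.0 tcpT [ 0.1 36.3] z 79.3 heading off +y deg 0.0 F [-0.1 -0.7  0.5] op 13.3
ring 0.95 (318, 210) rect [71. 71.] T [-0.6 63.9]
ring 0.64 (436, 350) rect [19.  5.] T [ 64.3 -18.8]
px (-21, 116, 87) [268.  93.]
px (21, 116, 87) [372.  93.]
px (0, 112, 75) [320. 103.]
```

View pics/w3.png

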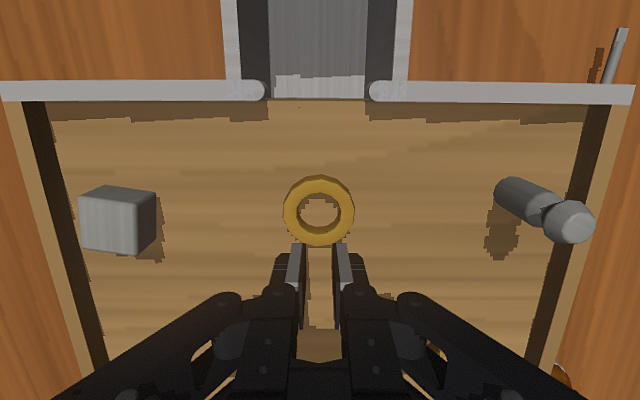

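The gate posts sit at (265,92) and (370,92), as predicted, and ring a at (318,210) is centred on the gap. I'll push it over the edge and back off.

>>> servo_tool(rows=[[13,[9,0,0],[0,0,0]],[13,[9,0,0],[0,0,0]],[13,[9,0,0],[0,0,0]],[13,[9,0,0],[0,0,0]],[13,[9,0,0],[0,0,0]],[13,[8,0,0],[0,0,0]],[13,[2,0,0],[0,0,0]],[13,[-12,0,0],[0,0,0]]])

```text
clock: 5.15
eef_pos: [550.5, 71.9, 79.3]
tcp_rot: [3.141, -0.0, 1.523]
contact_force: [0.4, 0.8, 0.8]
opening: 0.151
```

```bash
python3 s.py w4.png
```

```text
t 5.15 tcpT [ 0.2 78.9] z 79.3 heading off +y deg 0.1 F [0.4 0.8 0.8] op 12.9
px (-21, 116, 87) [272. 191.]
px (21, 116, 87) [368. 191.]
px (0, 112, 75) [320. 191.]
```

View pics/w4.png

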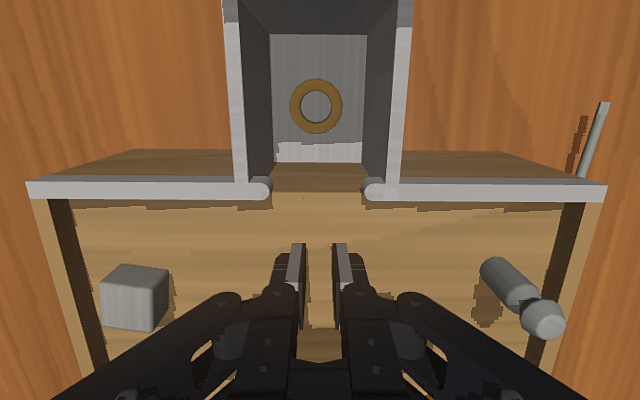

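Ring a lies in the slot at (316,106). Ring c is next. I'll approach it with a 40° left heading.

>>> servo_tool(rows=[[13,[-10,0,-40],[0,0,0]],[13,[-18,10,-30],[0,0,0]],[13,[-50,35,0],[0,0,0]],[13,[-50,36,0],[0,0,0]],[13,[0,10,0],[0,0,-10]],[13,[0,0,0],[0,0,-10]],[13,[0,0,0],[0,0,-10]],[13,[0,0,0],[0,0,-10]]])

```text
clock: 6.3
eef_pos: [634.9, -61.1, 149.1]
tcp_rot: [-3.141, -0.0, 2.225]
contact_force: [-0.7, 0.3, 1.0]
opening: 0.158
```

>>> servo_tool(rows=[[13,[0,0,20],[0,0,0]],[13,[0,0,0],[0,0,0]]])

```text
clock: 6.55
eef_pos: [633.4, -60.6, 126.8]
tcp_rot: [-3.139, -0.003, 2.216]
contact_force: [-0.2, -0.3, -0.2]
opening: 0.15
```

```bash
python3 s.py w5.png
```

```text
t 6.55 tcpT [ 89.5 -49.4] z 126.8 heading off +y deg 39.8 F [-0.2 -0.3 -0.2] op 12.8
ring 0.58 (321, 180) rect [40. 43.] T [ 71.5 -26.5]
ring 0.56 (74, 94) rect [53. 60.] T [-69.1 -77.5]
px (-21, 116, 87) [ 365. -183.]
px (21, 116, 87) [ 432. -111.]
px (0, 112, 75) [ 388. -122.]
```

View pics/w5.png

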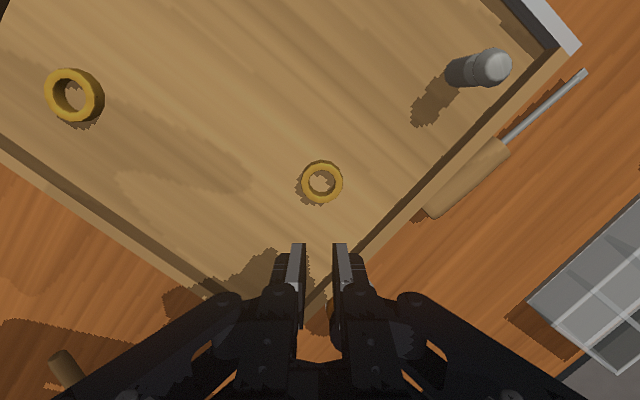

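Ring c at (321,180) is straight ahead of the tips. The rim corner is behind and clear. I'll descend and push.

>>> servo_tool(rows=[[13,[-2,0.5,24],[0,0,0]],[13,[0,0,20],[0,0,0]],[13,[0,0,3],[0,0,0]],[13,[7,0,0],[0,0,0]],[13,[8,0,0],[0,0,0]],[13,[10,0,0],[0,0,0]],[13,[10,0,0],[0,0,0]],[13,[10,0,0],[0,0,0]]])

```text
clock: 7.7
eef_pos: [609.3, -25.4, 82.7]
tcp_rot: [3.141, 0.001, 2.22]
contact_force: [0.6, -0.1, 1.0]
opening: 0.15
```

```bash
python3 s.py
```

```text
t 7.7 tcpT [ 63.7 -15.4] z 82.7 heading off +y deg 40.0 F [ 0.6 -0.1  1. ] op 12.8
ring 0.77 (320, 218) rect [54. 52.] T [49.5  1.8]
ring 0.73 (30, 186) rect [61. 63.] T [-66.3 -74.7]
px (-21, 116, 87) [ 377. -132.]
px (21, 116, 87) [461. -41.]
px (0, 112, 75) [404. -61.]
```

Nesting is good, but z is 3 mm high, so I'll lower while pushing.

>>> servo_tool(rows=[[13,[2,0,3],[0,0,0]],[13,[10,0,0],[0,0,0]],[13,[10,0,0],[0,0,0]],[13,[10,0,0],[0,0,0]],[13,[10,0,0],[0,0,0]],[13,[10,0,0],[0,0,0]],[13,[10,0,0],[0,0,0]],[13,[10,0,0],[0,0,0]]])

```text
clock: 8.85
eef_pos: [565.6, 31.9, 79.3]
tcp_rot: [3.142, 0.0, 2.22]
contact_force: [0.1, 0.1, -0.2]
opening: 0.154
```

```bash
python3 s.py
```

```text
t 8.85 tcpT [17.2 39.6] z 79.3 heading off +y deg 40.0 F [ 0.1  0.1 -0.2] op 13.1
ring 0.85 (57, 316) rect [58. 59.] T [-69.4 -76.6]
ring 0.62 (410, 62) rect [59. 56.] T [-13.6 133.7]
px (-21, 116, 87) [370.  86.]
px (21, 116, 87) [443. 153.]
px (0, 112, 75) [394. 125.]
```

>>> servo_tool(rows=[[13,[-12,0,0],[0,0,0]],[13,[-12,0,0],[0,0,0]],[13,[0,0,0],[0,0,10]],[13,[0,0,0],[0,0,10]],[13,[0,0,0],[0,0,10]],[13,[0,0,0],[0,0,10]],[13,[0,0,0],[0,0,0]]])

```text
clock: 9.88
eef_pos: [581.1, 11.3, 79.3]
tcp_rot: [3.141, 0.0, 1.522]
contact_force: [1.0, 0.5, 0.5]
opening: 0.153
```

```bash
python3 s.py
```

```text
t 9.88 tcpT [33.7 19.9] z 79.3 heading off +y deg 0.0 F [1.  0.5 0.5] op 13.0
ring 0.76 (251, 186) rect [57. 57.] T [ 2.  58.7]
ring 0.74 (257, 16) rect [33. 58.] T [  8.8 128.1]
px (-21, 116, 87) [180.  49.]
px (21, 116, 87) [289.  48.]
px (0, 112, 75) [242.  62.]
```

>>> servo_tool(rows=[[13,[0,-16,0],[0,0,0]],[13,[0,-16,0],[0,0,0]],[13,[8,0,0],[0,0,0]],[13,[8,0,0],[0,0,0]],[13,[8,-0.5,0],[0,0,0]],[13,[8,-0.5,0],[0,0,0]],[13,[8,-0.5,0],[0,0,0]],[13,[8,-0.5,0],[0,0,0]]])

```text
clock: 11.02
eef_pos: [548.9, 62.4, 79.3]
tcp_rot: [3.142, 0.0, 1.522]
contact_force: [0.4, 0.1, -0.0]
opening: 0.156
```

```bash
python3 s.py
```

```text
t 11.03 tcpT [-0.9 69.3] z 79.3 heading off +y deg 0.0 F [ 0.4  0.1 -0. ] op 13.3
ring 0.98 (319, 219) rect [54. 53.] T [-1.6 92.2]
ring 0.96 (317, 90) rect [54. 54.] T [ -2.4 150. ]
px (-21, 116, 87) [274. 173.]
px (21, 116, 87) [371. 173.]
px (0, 112, 75) [322. 175.]
```

>>> servo_tool(rows=[[13,[8,0.5,0],[0,0,0]],[13,[8,0.5,0],[0,0,0]],[13,[6,0,0],[0,0,0]],[13,[2,0,0],[0,0,0]],[13,[0,0,0],[0,0,0]],[13,[-14,0,0],[0,0,0]]])

```text
clock: 11.92
eef_pos: [550.3, 71.7, 79.2]
tcp_rot: [3.142, -0.0, 1.523]
contact_force: [-0.4, -0.0, -0.3]
opening: 0.155
```

```bash
python3 s.py w6.png
```

```text
t 11.93 tcpT [-0.  78.7] z 79.2 heading off +y deg 0.1 F [-0.4 -0.  -0.3] op 13.3
ring 0.69 (320, 142) rect [42. 42.] T [-1.000e-01  1.377e+02]
ring 0.56 (315, 102) rect [49. 54.] T [ -2.4 154.4]
px (-21, 116, 87) [273. 190.]
px (21, 116, 87) [368. 190.]
px (0, 112, 75) [320. 191.]
```

View pics/w6.png

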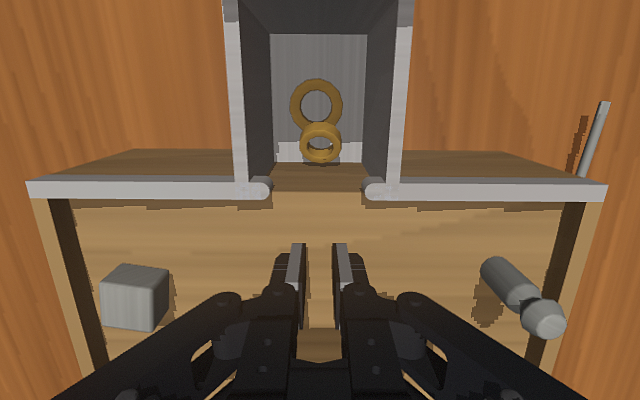

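Rings a and c are both in the slot, at (315,102) and (320,142), and the block and punch are untouched. Ring b is next, with a 35° right heading.

>>> servo_tool(rows=[[13,[-10,0,-40],[0,0,0]],[13,[-22,-10,-31],[0,0,0]],[13,[-50,-26,0],[0,0,0]],[13,[-50,-26,0],[0,0,0]],[13,[-50,-26,0],[0,0,0]],[13,[0,0,0],[0,0,10]],[13,[0,0,0],[0,0,10]],[13,[0,0,0],[0,0,10]]])

```text
clock: 13.08
eef_pos: [453.4, -106.2, 150.4]
tcp_rot: [3.141, -0.0, 0.991]
contact_force: [0.2, -0.1, 1.5]
opening: 0.153
```

>>> servo_tool(rows=[[13,[0,0,0],[0,0,5]],[13,[0,0,22],[0,0,0]],[13,[0,0,0],[0,0,0]]])

```text
clock: 13.45
eef_pos: [452.4, -105.6, 127.4]
tcp_rot: [-3.139, 0.001, 0.911]
contact_force: [0.3, -0.3, 0.1]
opening: 0.15
```

```bash
python3 s.py w7.png
```

```text
t 13.45 tcpT [ -89.1 -103.3] z 127.4 heading off +y deg -35.0 F [ 0.3 -0.3  0.1] op 12.8
ring 0.8 (323, 174) rect [49. 49.] T [-69.3 -77.8]
px (-21, 116, 87) [ 156. -239.]
px (21, 116, 87) [ 232. -313.]
px (0, 112, 75) [ 208. -240.]
```

View pics/w7.png

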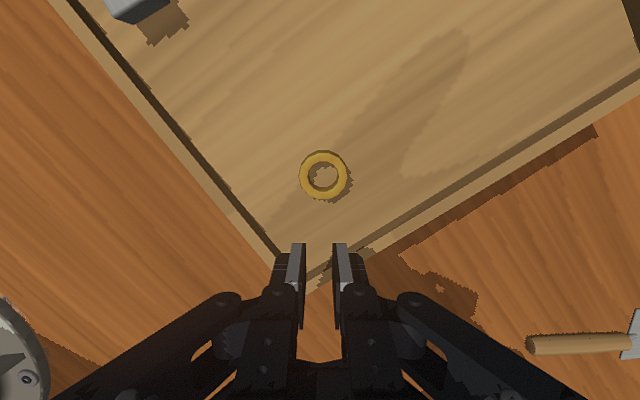

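Ring b at (323,174) is ahead of the tips and needs a 1.5 mm shift. I'll descend and push.

>>> servo_tool(rows=[[13,[0,1.5,25],[0,0,0]],[13,[0,0,20],[0,0,0]],[13,[0,0,4],[0,0,0]],[13,[7,0,0],[0,0,0]],[13,[8,0,0],[0,0,0]],[13,[10,0,0],[0,0,0]],[13,[10,0,0],[0,0,0]],[13,[10,0,0],[0,0,0]]])

```text
clock: 14.6
eef_pos: [482.9, -70.4, 79.5]
tcp_rot: [3.141, -0.0, 0.911]
contact_force: [-0.8, -0.3, 0.8]
opening: 0.151
```

```bash
python3 s.py
```

```text
t 14.6 tcpT [-60.3 -66.6] z 79.5 heading off +y deg -35.0 F [-0.8 -0.3  0.8] op 12.9
ring 0.71 (320, 214) rect [63. 63.] T [-46.4 -46.3]
px (-21, 116, 87) [  98. -201.]
px (21, 116, 87) [ 196. -301.]
px (0, 112, 75) [ 170. -206.]
```

>>> servo_tool(rows=[[13,[10,0,0],[0,0,0]],[13,[10,0,0],[0,0,0]],[13,[10,0,0],[0,0,0]],[13,[10,0,0],[0,0,0]],[13,[10,0,0],[0,0,0]],[13,[10,0,0],[0,0,0]],[13,[10,0,0],[0,0,0]],[13,[9,0,0],[0,0,0]]])

```text
clock: 15.75
eef_pos: [531.2, -8.1, 79.3]
tcp_rot: [3.142, 0.0, 0.911]
contact_force: [-0.0, -0.1, -0.3]
opening: 0.149
```

>>> servo_tool(rows=[[13,[-12,0,0],[0,0,0]],[13,[-12,0,0],[0,0,0]],[13,[0,0,0],[0,0,-10]],[13,[0,0,0],[0,0,-10]],[13,[0,0,0],[0,0,-10]],[13,[0,0,0],[0,0,-5]],[13,[0,0,0],[0,0,0]]])

```text
clock: 16.62
eef_pos: [515.3, -28.4, 79.3]
tcp_rot: [-3.141, 0.0, 1.52]
contact_force: [1.0, -0.3, 0.0]
opening: 0.149
```

```bash
python3 s.py
```

```text
t 16.62 tcpT [-30.1 -23. ] z 79.3 heading off +y deg -0.1 F [ 1.  -0.3  0. ] op 12.8
ring 0.7 (384, 180) rect [63. 65.] T [-1.2 18.9]
px (-21, 116, 87) [344. -84.]
px (21, 116, 87) [464. -84.]
px (0, 112, 75) [396. -56.]
```

>>> servo_tool(rows=[[13,[0,15,0],[0,0,0]],[13,[0,14,0],[0,0,0]],[13,[8,0,0],[0,0,0]],[13,[9,0,0],[0,0,0]],[13,[10,0,0],[0,0,0]],[13,[10,0.5,0],[0,0,0]],[13,[10,0.5,0],[0,0,0]],[13,[10,0,0],[0,0,0]]])

```text
clock: 17.77
eef_pos: [548.8, 28.6, 79.3]
tcp_rot: [3.141, -0.0, 1.522]
contact_force: [0.0, -0.1, -0.1]
opening: 0.149
```

>>> servo_tool(rows=[[13,[10,0,0],[0,0,0]],[13,[10,0,0],[0,0,0]],[13,[8,0,0],[0,0,0]]])

```text
clock: 18.15
eef_pos: [550.2, 56.5, 79.3]
tcp_rot: [3.142, 0.0, 1.522]
contact_force: [0.5, -0.7, -0.5]
opening: 0.155
```

```bash
python3 s.py
```

```text
t 18.15 tcpT [ 0.6 63.4] z 79.3 heading off +y deg 0.0 F [ 0.5 -0.7 -0.5] op 13.2
ring 0.98 (320, 214) rect [63. 62.] T [ 0.6 88.9]
ring 0.93 (325, 112) rect [40. 42.] T [  2.6 135. ]
ring 0.65 (314, 76) rect [49. 53.] T [ -2.1 149.5]
px (-21, 116, 87) [269. 159.]
px (21, 116, 87) [368. 160.]
px (0, 112, 75) [319. 163.]
```

>>> servo_tool(rows=[[13,[8,0,0],[0,0,0]],[13,[8,0,0],[0,0,0]],[13,[8,0,0],[0,0,0]],[13,[3,0,0],[0,0,0]],[13,[0,0,0],[0,0,0]],[13,[-15,0,0],[0,0,0]],[13,[-10,0,-40],[0,0,0]],[13,[0,0,0],[0,0,0]]])

```text
clock: 19.3
eef_pos: [552.0, 56.4, 121.7]
tcp_rot: [3.137, -0.0, 1.521]
contact_force: [0.9, 0.2, 0.6]
opening: 0.154
```

```bash
python3 s.py w8.png
```

```text
t 19.3 tcpT [ 2.4 63.5] z 121.7 heading off +y deg -0.1 F [0.9 0.2 0.6] op 13.1
ring 0.72 (322, 114) rect [40. 42.] T [  4.  131.8]
ring 0.59 (323, 117) rect [ 8. 22.] T [  4.3 130.2]
ring 0.57 (311, 79) rect [41. 45.] T [ -2.  149.9]
px (-21, 116, 87) [280. 146.]
px (21, 116, 87) [357. 145.]
px (0, 112, 75) [318. 149.]
```

View pics/w8.png

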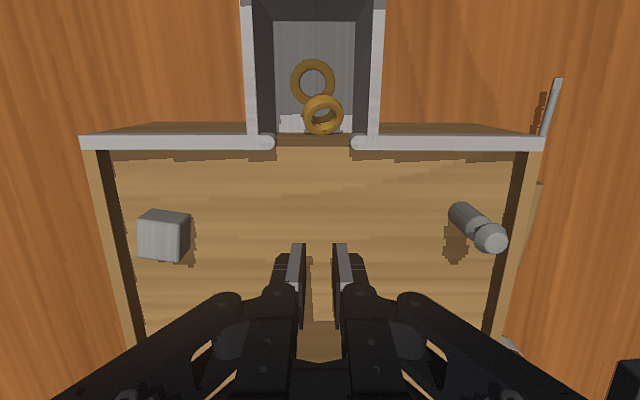

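Two rings show in the slot at (311,79) and (322,114), and one of them is overlapping the third. I'll look from higher up and closer to the slot to confirm all three.

>>> servo_tool(rows=[[13,[0,0,-50],[0,0,0]],[13,[0,0,-40],[0,0,0]],[13,[40,0,0],[0,0,0]],[13,[40,0,0],[0,0,0]],[13,[0,0,0],[0,0,0]],[13,[0,0,0],[0,0,0]]])

```text
clock: 20.2
eef_pos: [553.5, 137.4, 208.3]
tcp_rot: [-3.14, 0.001, 1.523]
contact_force: [0.2, 0.2, 0.6]
opening: 0.153
```

```bash
python3 s.py w9.png; python3 -c "
import cv2;im=cv2.imread('pics/w9.png');cv2.imwrite('pics/w9b.png',cv2.resize(im[60:340,180:480],None,fx=2,fy=2,interpolation=2))"
```

```text
t 20.2 tcpT [ -0.  144.4] z 208.3 heading off +y deg 0.1 F [0.2 0.2 0.6] op 13.1
ring 0.79 (324, 188) rect [23. 29.] T [  4.  144.1]
ring 0.53 (323, 175) rect [ 4. 18.] T [  2.7 155.8]
px (-21, 116, 87) [296. 220.]
px (21, 116, 87) [343. 220.]
px (0, 112, 75) [319. 219.]
```

View pics/w9b.png

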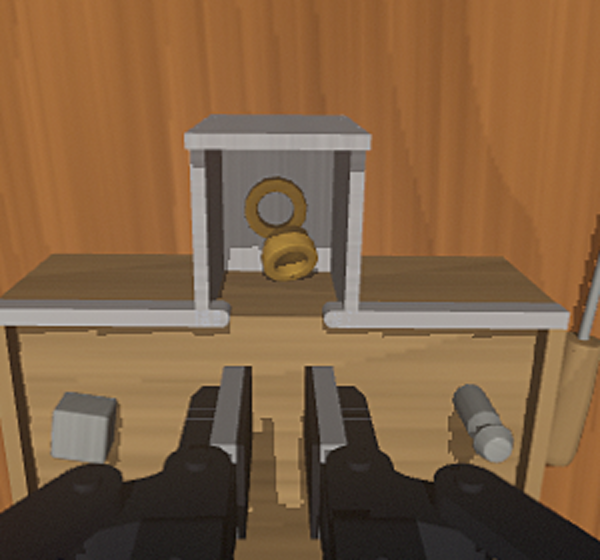

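All three rings are in the slot: a lies flat, and b lies tilted on top of c. The punch and block are standing where they were and the arm is clear, so I'm handing in.

```bash
python3 -c "
from rig import *
print(sign_off())"
```

```text
the job is handed in; nothing more can be done
None
```

All three rings are in the catch slot, pushed through the gate one at a time in the order a, c, b, and the job was handed in at about 20 s of the 70 s allowed. I pushed with both fingertips held about 13 mm apart, so each ring nested against two edges; none was pinched or lifted.

- **Rings:** the last view shows ring a flat on the slot floor and ring b tilted on top of ring c, all well below the deck. Ring c is mostly hidden under b, so I identified it from the view taken just after it dropped, and the detector did not separate the three rings cleanly at the end.
- **Forces:** the wrist force read about 1.5 N or less at the end of every move, which is within sensor noise. I did not read it during the pushes.
- **Punch and block:** they look unmoved in the last pictures.
- **Bench items:** I did not re-measure the jar, graver, mallet and file. I saw no sign of contact with any of them.
- **Height correction:** while starting on ring c, the arm stopped about 3 mm higher than intended, and I corrected that during the push.

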